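# Fetch the red parts basket from the deep cleaning tank with the lifting hook

## Robot

A 6-joint arm with a two-finger parallel gripper is mounted at the origin on a cart in front of the work surface, level with it; the furniture and walls round the work are solid. World frame = base frame: x ahead of the robot, y to its left, z up, the work surface at z = 0. Lengths are in mm, angles in rad, forces in N, time in s.
With the tool pointing down it reaches from about 350 to 925 mm from the base axis. Payload 6.4 kg.
Tool frame: the origin (TCP) lies at the very end of the fingers, on their centre line; the grasp point (between the pads) lies 19 mm behind it; z points along the fingers, y is the line along which they close (so a half turn about z gives the same grasp; the last joint's range is limited). The gripper opens to 85 mm and grips with 20 to 120 N. Pads are 22 mm wide; open, the fingers measure 114 mm over their backs; the gripper's body (76 mm by 85 mm) begins 54 mm behind the grasp point. The pads swing forward as they close: fully open they stand 13 mm farther back than shut.
Start: joints at [1.056, 0.245, 1.558, -0, 1.339, -0.174], TCP at [217.254, 612.629, 231.29] pointing down, gripper open.
Joint ranges: [-3.13, 3.13], [-1.02, 2.26], [0.13, 2.54], [-0.95, 4.09], [0.21, 2.88], [-2.74, 2.74]. Speed limits (rad/s): [2.57, 2.57, 3.14, 3.14, 3.14, 3.14].

## Interface

Orientations are given as a unit quaternion [x, y, z, w].
In Python, from bench import ctrl gives the robot as it stands.
- The arm moves only by the tool move_arm, never from a script. Its argument "moves" is one flat list of numbers, 7 for each row, row after row: the shift along the tool's x, y, z in mm, then the turn, a rotation vector about the tool's x, y, z in rad, then the closure, from 0 (fully open) to 1 (shut). In form: [dx, dy, dz, wx, wy, wz, fingers, dx, dy, dz, wx, wy, wz, fingers, ...]. A call has 1 to 10 rows; each row shifts and turns the commanded pose from where the row before left it, along the tool's axes as they then stand; what a row does not reach is not made up. A row lasts 1/10 s, in which the tool goes at most 50 mm and 8.59 degrees, less where a joint would pass 70% of its speed; a pose out of reach is approached as far as the arm can. A call is refused whole if a number of a shift passes 50 or a number of a turn 0.15, either way. A call with a gripper value outside its range is refused whole. The fingers move at their own pace and stop on an object; "force" is the grip in N (left out, the last holds). Time passes only in rows, so rows that do not move let the fingers close. It gives the time, the measured TCP pose, the force, the opening and the grip force at its end, in the units of the state.
- ctrl.get_state(): the state, without advancing time (a new reading comes with each control period).
- ctrl.get_image(name): name is "scene" or "side" or "wrist"; returns a dict with "pixels" (400x640x3 uint8, red, green, blue), "range_z" (400x640 float32, mm along the optical axis (not along the pixel's ray), 0 where there is no reading), "fovy" (degrees; the focal length in pixels is half the picture's height over the tangent of half this angle, whatever the lens; pixels are square), "cx", "cy" (the principal point, pixels), "dist" ([k1, k2, p1, p2, k3] as OpenCV has them; the pictures are not rectified), "origin" and "rotation" of the camera in the world; the wrist camera has in their place "hand_eye" (4x4, takes a point from camera to tool coordinates, whose origin is the TCP and whose axes are the flange's). Camera axes: x right, y up, looking along -z (the intrinsics and any distortion apply to the point x, -y, -z); pixel columns grow to the right and rows downward; lengths in mm; the calibration is good to about 2 mm. A picture is of the moment at which its call begins: read the wrist's pose just before it.
- ctrl.sign_off(): hands the job in; it is judged then, once.
Trained networks look in a picture, given as the dict that the camera call returned (one of the last four; its "shot" number tells which), for a name from the list of things; names that differ only in an ending like _2 or _b are one class to them, and where a whole thing is asked for, a point or a joint stands for the part that bears it (a point fixed in the world has none). Each returns a list of dicts, best first, with "p" (0 to 1); they miss things now and then, are a little off and sometimes report something else, mostly with a low value. They report only what shows in the picture. A call takes as long as a camera call. They do not tell look-alikes from the thing itself.
- ctrl.search_frame(picture, label): "location" ([x, y, z] in mm, in the coordinates of the camera as it stood for that picture, good to about 4 mm: the middle of the surface that is visible of it).
- ctrl.mark_of(picture, label): "location" ([x, y, z] in mm, in the coordinates of the camera as it stood for that picture, good to about 4 mm: a listed point, or the origin of a listed thing).
The state is a dict: "time_s": time; "q": joint angles; "dq": joint speeds; "effort": joint torques, N m; "position": TCP position; "orientation": TCP orientation; "contact_force": force on the tool from outside, world axes, zero at the start; "wrist_torque": the same for the moment, N m; "width": opening from 0.0 (shut) to 1.0 (fully open); "gripper_force": force on a finger pad.
Only numpy, scipy, OpenCV 4.12 (cv2) and the standard library are available. Lean on these libraries where they do the work, as an engineer would, in place of code of your own. Each camera call takes 0.05 s, during which the arm holds its last target. There are 200 camera calls.

## Task

Take the orange-handled lifting hook from its stand and use it, not the gripper's fingers, to lift the red parts basket out of its deep well in the cleaning tank, keeping the basket upright. Then hang the hook back on the forked stand with the red basket still on it, let go, and leave it hanging quietly to drain.

Things in the scene. Friction and masses are not known exactly. Their poses are not given: they have to be found in the camera images.
- lifting_hook: Loose upright hook rod, 0.12 kg. Origin: saddle bottom (6 mm wire's centreline); z up the rod, x to the tip side. Tip at x 16, top z 15 mm; back wire at x -16 to z 45, cranked to x 0 at z 62; mouth 26 wide. Black collar, 48 across, underside z 100. Orange handle z 106-166, 26 (x) by 14 (y): grip across y. Starts hung by the collar on the stand's prongs, x along the stand's x within 5 deg.
- red_basket: Loose red basket, 0.08 kg; blue and white twins hang in the other wells. Origin: centre of the 5 mm bar at the peak of its fixed roof-shaped bail, z up. Bail lies in y-z: drops 12 mm to corners at y +-22, then straight down. Tub 60 x 49 mm (x, y), rim 40 and floor 62 mm under the origin; lugs to x +-45 rest on the well's ledges. Hook the bail by passing the tip under it along x, then lift.
- tank: Fixed dry grey metal tank, open on top, 126 x 204 x 115 mm. Origin: centre of underside, z up. Three wells in a row at y -64, 0, +64 mm, each 110 long (x), 60 wide (y), walls 4, rim at z 115. Ledges at both x ends of each well reach in 18 mm, tops at z 28. Baskets stay on them by their lugs, x along the tank's x within 2 deg, bail peak at z 70.
- drain_stand: Fixed stand. Origin: on the desk under the hook's place, z up. Two level prongs (12 mm wide, tops z 185, gap 26 centred on y 0) run from a post (front face x 75) to x -45, ending in lips 5 mm high. Fork opens to -x: the rod leaves and enters there, collar above the lips. Hook home: rod at x 0, y 0, its origin at z 85. Base plate 8 thick, x -80 to 100, y +-50 mm.
Not all that is in view belongs to the job. What is shaped like the drain_stand but turquoise is not meant.

How it is judged (in metres and radians):
On the way:
1. the red basket hangs on the hook, lifted clear of the tank (bail peak at least 165 mm above the tank's foot) (z of red_basket in the frame of tank above 0.165 m and distance between red_basket and lifting_hook below 0.025 m), for 0.1 s.
At the end, for the whole second after the job is handed in: The hook hangs by its collar on the stand's prongs (origin 77 to 93 mm up, -30 to +50 mm from the stand's origin in x, 16 mm in y, upright to 10 degrees); the red basket hangs on it (peak within 25 mm of the saddle, 75 mm or more up, upright to 20 degrees); both still (under 50 and 80 mm/s) (x of lifting_hook in the frame of drain_stand between -0.03 and 0.05 m and y of lifting_hook in the frame of drain_stand between -0.016 and 0.016 m and z of lifting_hook in the frame of drain_stand between 0.077 and 0.093 m and angle between lifting_hook's own z axis and vertical below 0.17 rad and distance between red_basket and lifting_hook below 0.025 m and angle between red_basket's own z axis and vertical below 0.35 rad and height (world z) of red_basket above 0.075 m and linear speed of lifting_hook below 0.05 m/s and linear speed of red_basket below 0.08 m/s); the robot touches nothing.
It fails at once if the fingers touch the red basket (contact force between the fingers and red_basket above 0.5 N).
It fails at once if the red basket tips by more than 40 degrees (angle between red_basket's own z axis and vertical above 0.7 rad).
It also fails if it takes over 64 s, if anything falls off the work surface, if the arm or the gripper's body presses on something with over 40 N, if the wrist force passes 120 N, or if a joint passes its speed limit or range.

## Working session

There is one attempt and no reset: what is moved stays moved. The work goes in short steps, Python scripts to look and compute and a tool call to move; the robot and the scene stay as the last step left them, time stands still between calls to the robot, and variables do not carry over. Pictures are saved under pics/ and viewed, at most 10 in all, crops included, and the job is handed in when it is done.

Besides the shell and the picture viewer there is one more tool, called as a command line: name --argument value ..., lists and objects as JSON in quotes. move_arm: Moves the arm, as the interface text tells. Its arguments: {"type":"object","properties":{"moves":{"type":"array"},"force":{"type":"number"}},"required":["moves"]}

```bash
ls; mkdir -p pics
cat > h.py <<'E'
import numpy as np, cv2
from bench import ctrl
from scipy.spatial.transform import Rotation as R
def K(im):
    f=200/np.tan(np.radians(im["fovy"])/2); return np.array([[f,0,im["cx"]],[0,f,im["cy"]],[0,0,1]])
def pose(im,st=None):
    if "hand_eye" in im:
        T=np.eye(4);T[:3,:3]=R.from_quat(st["orientation"]).as_matrix();T[:3,3]=st["position"]
        return T@np.array(im["hand_eye"])
    T=np.eye(4);T[:3,:3]=np.array(im["rotation"]).reshape(3,3);T[:3,3]=im["origin"];return T
def cloud(im,T):
    v,u=np.mgrid[0:400,0:640].astype(np.float32)
    p=cv2.undistortPoints(np.stack([u.ravel(),v.ravel()],1)[:,None],K(im),np.array(im["dist"],float))[:,0]
    z=im["range_z"].ravel()
    P=np.stack([p[:,0]*z,-p[:,1]*z,-z],1)
    W=P@T[:3,:3].T+T[:3,3]; W[z<=0]=np.nan
    return W.reshape(400,640,3)
def proj(im,T,X):
    X=np.atleast_2d(X).astype(float); C=(X-T[:3,3])@T[:3,:3]; C=C*[1,-1,-1]
    return cv2.projectPoints(C,np.zeros(3),np.zeros(3),K(im),np.array(im["dist"],float))[0][:,0]
def grab(n):
    st=ctrl.get_state(); im=ctrl.get_image(n); T=pose(im,st); return im,T,cloud(im,T)
def save(im,name): cv2.imwrite("pics/"+name,im["pixels"][:,:,::-1])
E
cat > a.py <<'E'
from h import *
print(ctrl.get_state())
for n in ["scene","side","wrist"]:
    im,T,W=grab(n); save(im,n+"0.png"); np.savez("/tmp/%s0.npz"%n,W=W,p=im["pixels"])
    print(n,T[:3,3].round(),im["fovy"],im["dist"])
    for l in ["lifting_hook","red_basket","tank","drain_stand"]:
        for f in (ctrl.search_frame,ctrl.mark_of):
            for d in f(im,l)[:3]:
                X=T[:3,:3]@np.array(d["location"])+T[:3,3]; print(l,f.__name__,round(d["p"],2),X.round(),proj(im,T,X).round()[0])
E
python3 a.py
```

```text
pics
{'time_s': 0.0, 'q': array([ 1.05587755e+00,  2.45825307e-01,  1.55905401e+00,  2.59132792e-05,
        1.33866735e+00, -1.74089849e-01]), 'dq': array([-0.00069811,  0.00082369, -0.00145599, -0.00062665,  0.00061117,
       -0.00018113]), 'effort': array([ 2.86145361e-03, -4.29509389e+01, -3.26134765e+01,  5.84710801e-05,
        5.31399302e-03,  1.11618900e-05]), 'position': array([216.97342151, 612.11658793, 230.15162707]), 'orientation': array([ 1.69593691e-01,  9.85513584e-01, -9.15342713e-04, -3.41829957e-04]), 'contact_force': array([0.69635468, 0.58771395, 0.17811602]), 'wrist_torque': array([-0.03718265,  0.00628733, -0.0063861 ]), 'gripper_force': 0.0, 'width': 0.9985205873591059}Traceback (most recent call last):
  File "a.py", line 4, in <module>
    im,T,W=grab(n); save(im,n+"0.png"); np.savez("/tmp/%s0.npz"%n,W=W,p=im["pixels"])
           ~~~~^^^
  File "h.py", line 22, in grab
    st=ctrl.get_state(); im=ctrl.get_image(n); T=pose(im,st); return im,T,cloud(im,T)
                                                 ~~~~^^^^^^^
  File "h.py", line 10, in pose
    T=np.eye(4);T[:3,:3]=np.array(im["rotation"]).reshape(3,3);T[:3,3]=im["origin"];return T
                         ~~~~~~~~~~~~~~~~~~~~~~~~~~~~~~~~^^^^^
ValueError: cannot reshape array of size 4 into shape (3,3)
```

```bash
sed -i 's/np.array(im\["rotation"\]).reshape(3,3)/R.from_quat(im["rotation"]).as_matrix()/' h.py; sed -i 's/^print(ctrl.get_state())//' a.py; python3 a.py
```

```text
scene [ -38. -302.  655.] 56.582281674106 [-0.02761112  0.          0.          0.          0.        ]
lifting_hook call 0.76 [580. 179. 196.] [260. 110.]
lifting_hook call 0.69 [588. 187.  83.] [263. 147.]
red_basket call 0.43 [ 606. -103.   69.] [369. 183.]
tank call 0.6 [ 604. -148.   73.] [387. 188.]
tank call 0.68 [ 602. -164.   -1.] [388. 213.]
drain_stand call 0.88 [622. 166.   4.] [279. 166.]
drain_stand call 0.97 [ 390. -255.   -2.] [394. 296.]
drain_stand call 0.82 [578. 181.  -2.] [265. 174.]
side [  9.  65. 943.] 45.0233282972643 [-0.12272408  0.          0.          0.          0.        ]
lifting_hook call 0.95 [578. 186. 194.] [230. 154.]
lifting_hook call 0.92 [590. 188.  88.] [237. 179.]
red_basket call 0.87 [ 636. -105.   28.] [368. 162.]
red_basket call 0.79 [611. -99.  70.] [368. 160.]
tank call 0.89 [ 595. -166.   72.] [400. 162.]
tank call 0.94 [ 606. -164.   -1.] [394. 177.]
drain_stand call 0.89 [ 410. -252.    2.] [452. 246.]
drain_stand call 0.57 [596. 172.   4.] [251. 196.]
drain_stand call 0.78 [ 391. -256.   -5.] [455. 255.]
drain_stand call 0.71 [581. 182.  -3.] [247. 204.]
wrist [141. 639. 374.] 60.85301784964875 [-0.03383862  0.          0.          0.          0.        ]
```

View pics/scene0.png

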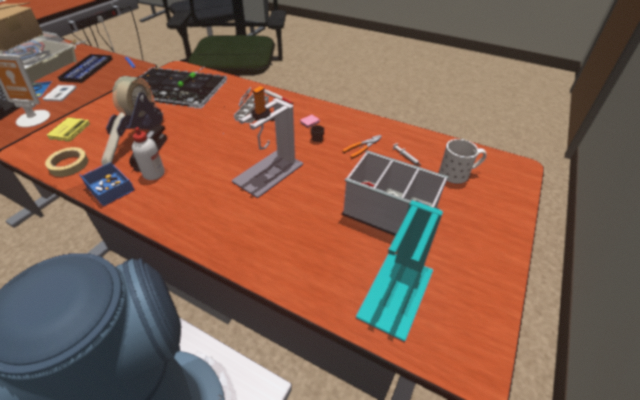

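View pics/side0.png

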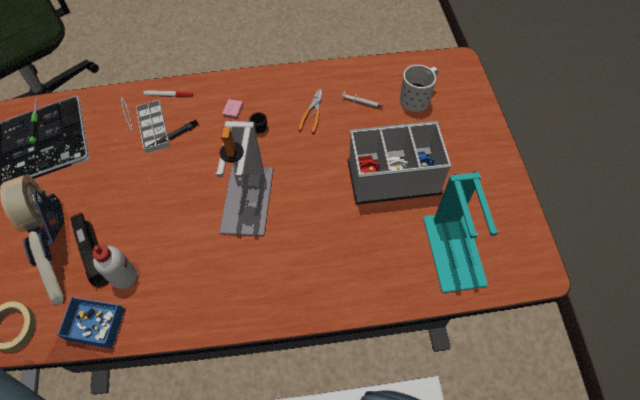

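Scene: grey stand with the hook at px (260,110), tank at (390,190) with red basket in the left (+y) well; turquoise decoy at (400,270). Now fitting the stand, hook and tank from the depth clouds.

```bash
cat > b.py <<'E'
import numpy as np,cv2
for n in ["scene","side"]:
    d=np.load(f"/tmp/{n}0.npz");W=d["W"];p=d["p"].astype(int)
    def sel(m,l): 
        Q=W[m]; print(n,l,len(Q),np.percentile(Q,[1,50,99],axis=0).round().tolist() if len(Q)>3 else Q); 
        if len(Q)>5: print("   rect",cv2.minAreaRect(Q[:,:2].astype(np.float32)))
    x,y,z=W[...,0],W[...,1],W[...,2]
    near=(abs(x-600)<130)&(abs(y-180)<110)
    org=(p[...,0]>150)&(p[...,2]<70)&(p[...,1]<140)
    grey=(p.max(-1)-p.min(-1)<40)
    sel(near&(z>175)&(z<200)&grey&(p.max(-1)>120),"prongs")
    sel(near&(z>30)&(z<170)&grey,"post")
    sel(near&(z>4)&(z<14)&grey,"base")
    sel(near&org&(z>195),"handle")
    sel(near&(z>180)&(p.max(-1)<70),"collar")
    t=(abs(x-605)<110)&(abs(y+164)<150)
    sel(t&(z>108)&(z<122)&grey,"rim")
    red=(p[...,0]>120)&(p[...,1]<60)&(p[...,2]<60)
    sel(t&red&(z>15)&(z<90)&(abs(x-605)<50)&(abs(y+105)<30),"red")
im=cv2.imread("pics/side0.png")
a=cv2.resize(im[90:250,190:300],None,fx=3.5,fy=3.5,interpolation=cv2.INTER_CUBIC)
b=cv2.resize(cv2.imread("pics/scene0.png")[70:210,220:320],None,fx=4,fy=4,interpolation=cv2.INTER_CUBIC)
cv2.imwrite("pics/crop.png",np.hstack([a[:560],b[:560]]))
E
python3 b.py
```

```text
scene prongs 362 [[531.0, 137.0, 177.0], [611.0, 163.0, 183.0], [667.0, 209.0, 188.0]]
   rect ((600.1732788085938, 176.0411376953125), (58.64064407348633, 137.11294555664062), 78.19212341308594)
scene post 714 [[601.0, 135.0, 32.0], [651.0, 159.0, 100.0], [659.0, 191.0, 168.0]]
   rect ((617.6728515625, 159.11578369140625), (91.59156036376953, 58.14107894897461), 6.894909381866455)
scene base 1366 [[498.0, 121.0, 4.0], [575.0, 176.0, 6.0], [662.0, 233.0, 11.0]]
   rect ((584.733154296875, 176.93411254882812), (99.13990020751953, 176.8174591064453), 79.24327087402344)
scene handle 39 [[573.0, 173.0, 247.0], [585.0, 179.0, 249.0], [600.0, 188.0, 251.0]]
   rect ((586.6119384765625, 179.96597290039062), (12.71136474609375, 26.18734359741211), 78.65482330322266)
scene collar 85 [[562.0, 159.0, 185.0], [574.0, 174.0, 189.0], [598.0, 199.0, 191.0]]
   rect ((577.6284790039062, 176.78526306152344), (30.525596618652344, 38.02841567993164), 35.755794525146484)
scene rim 804 [[540.0, -262.0, 108.0], [612.0, -156.0, 113.0], [666.0, -68.0, 115.0]]
   rect ((603.180908203125, -165.72219848632812
[... 770 characters left out ...]
0.0, 253.0]]
   rect ((586.1712646484375, 183.96746826171875), (13.009710311889648, 21.244691848754883), 80.19632720947266)
side collar 286 [[564.0, 162.0, 187.0], [581.0, 178.0, 190.0], [606.0, 205.0, 247.0]]
   rect ((568.7225341796875, 179.7145233154297), (76.84896087646484, 43.36967849731445), 12.707895278930664)
side rim 1097 [[541.0, -260.0, 108.0], [604.0, -163.0, 114.0], [668.0, -65.0, 117.0]]
   rect ((604.9381103515625, -162.98019409179688), (198.47654724121094, 128.7880859375), 89.37774658203125)
side red 65 [[606.0, -122.0, 26.0], [637.0, -99.0, 32.0], [652.0, -82.0, 72.0]]
   rect ((629.255126953125, -102.5565185546875), (43.207923889160156, 46.806251525878906), 88.147216796875)
```

View pics/crop.png

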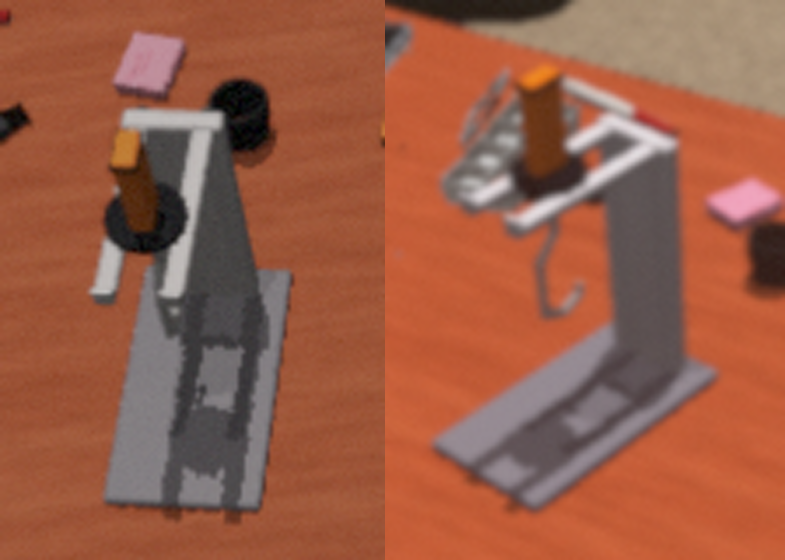

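The crops show: the stand's post is on the far side (+x) and the fork opens towards the robot. The rect fits give stand origin ≈ (577,182) with yaw ≈ -10.7°, and tank origin ≈ (604,-164) with yaw ≈ 0. Red bail peak ≈ (608,-100,70). I'll move above the hook for a close look.

move_arm --moves '[0, 0, -50, 0, 0, -0.075, 0, 0, 0, -50, 0, 0, -0.075, 0, -33, -29, 0, 0, 0, 0, 0, -33, -29, 0, 0, 0, 0, 0, -33, -29, 0, 0, 0, 0, 0, -33, -29, 0, 0, 0, 0, 0, -33, -29, 0, 0, 0, 0, 0, -33, -29, 0, 0, 0, 0, 0, -33, -29, 0, 0, 0, 0, 0, -33, -29, 0, 0, 0, 0, 0]' --force 60

```text
time_s: 2.4
position: [433.3, 333.3, 331.5]
orientation: [0.095, 0.995, 0.0, 0.0]
contact_force: [0.6, -1.0, -0.8]
width: 1.001
gripper_force: 0.0
```

move_arm --moves '[-33, -29, 0, 0, 0, 0, 0, -33, -29, 0, 0, 0, 0, 0, -33, -29, 0, 0, 0, 0, 0, -33, -29, 0, 0, 0, 0, 0, 0, 0, 0, 0, 0, 0, 0, 0, 0, 0, 0, 0, 0, 0]'

```text
time_s: 3.0
position: [540.3, 195.2, 331.1]
orientation: [0.096, 0.995, 0.0, -0.0]
contact_force: [0.3, 0.0, -0.1]
width: 1.002
gripper_force: 0.0
```

```bash
cat > c.py <<'E'
from h import *
import sys
st=ctrl.get_state(); ex=R.from_quat(st["orientation"]).as_matrix()
print(st["time_s"],st["position"].round(1),"\n",ex.round(3))
im,T,W=grab("wrist"); save(im,sys.argv[1]); p=im["pixels"].astype(int)
np.savez("/tmp/w.npz",W=W,p=p,T=T)
x,y,z=W[...,0],W[...,1],W[...,2]
def sel(m,l):
    Q=W[m]
    if len(Q)<6: print(l,len(Q));return
    print(l,len(Q),np.percentile(Q,[1,50,99],axis=0).round(1).tolist(),cv2.minAreaRect(Q[:,:2].astype(np.float32)))
near=(abs(x-600)<130)&(abs(y-180)<110)
grey=(p.max(-1)-p.min(-1)<40)
org=(p[...,0]>130)&(p[...,2]<70)&(p[...,1]<150)&(p[...,1]>0.3*p[...,0])
sel(near&org&(z>247)&(z<256),"handletop")
sel(near&(z>178)&(z<189)&grey&(p.max(-1)>120),"prongs")
sel(near&(z>184)&(z<195)&(p.max(-1)<70),"collar")
sel(near&(z>5)&(z<12)&grey,"base")
for l in ["lifting_hook","drain_stand"]:
    for d in ctrl.mark_of(im,l)[:2]:
        print(l,round(d["p"],2),(T[:3,:3]@np.array(d["location"])+T[:3,3]).round())
E
python3 c.py w1.png
```

```text
3.0 [540.3 195.2 331.1] 
 [[-0.982  0.191 -0.001]
 [ 0.191  0.982  0.   ]
 [ 0.001  0.    -1.   ]]
handletop 335 [[575.7, 175.1, 248.8], [588.4, 181.6, 250.7], [600.7, 189.9, 252.4]] ((588.5365600585938, 182.41726684570312), (13.07030963897705, 25.62271499633789), 81.74465942382812)
prongs 2822 [[539.1, 140.0, 182.6], [620.5, 169.5, 185.1], [668.0, 210.7, 186.8]] ((602.4807739257812, 177.41075134277344), (59.302459716796875, 135.52491760253906), 78.953857421875)
collar 1109 [[565.0, 161.1, 188.3], [580.9, 182.7, 191.2], [606.3, 204.3, 192.7]] ((586.5361328125, 182.92080688476562), (44.902523040771484, 44.354183197021484), 75.87936401367188)
base 5732 [[498.7, 122.5, 5.9], [554.8, 186.6, 8.1], [670.9, 238.4, 10.2]] ((589.27294921875, 179.61463928222656), (99.00997924804688, 179.04067993164062), 79.1979751586914)
lifting_hook 0.77 [588. 182.  82.]
drain_stand 0.63 [577. 186.   1.]
```

View pics/w1.png

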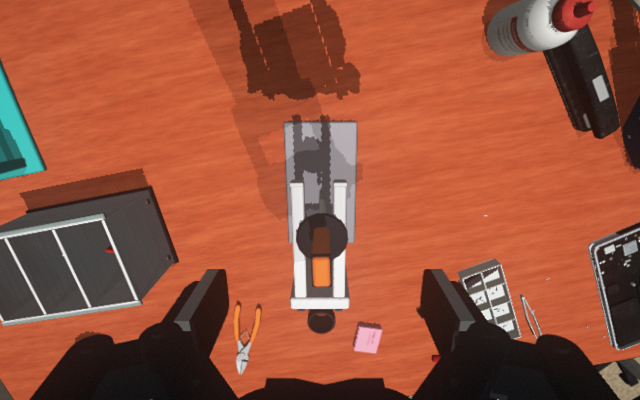

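Close view: handle top centre (588.5,182.3), z 251, yaw -8.3°. Stand is at (580,181.6), yaw -10.9°. This agrees with the given sizes, so I'll go down and grip.

move_arm --moves '[0, 0, 0, 0, 0, -0.045, 0, -25, -3, 0, 0, 0, 0, 0, -24.5, -2.7, 0, 0, 0, 0, 0, 0, 0, 30, 0, 0, 0, 0, 0, 0, 30, 0, 0, 0, 0, 0, 0, 25, 0, 0, 0, 0, 0, 0, 20, 0, 0, 0, 0, 0, 0, 15, 0, 0, 0, 0, 0, 0, 5, 0, 0, 0, 0, 0, 0, 0, 0, 0, 0, 0]'

```text
time_s: 4.15
position: [587.9, 183.5, 206.0]
orientation: [0.072, 0.997, -0.0, -0.0]
contact_force: [0.7, -0.0, 0.2]
width: 1.001
gripper_force: 0.0
```

move_arm --moves '[0, 0, 0, 0, 0, 0, 0.5, 0, 0, 0, 0, 0, 0, 0.8, 0, 0, 0, 0, 0, 0, 1, 0, 0, 0, 0, 0, 0, 1, 0, 0, 0, 0, 0, 0, 1, 0, 0, 0, 0, 0, 0, 1, 0, 0, 0, 0, 0, 0, 1, 0, 0, 0, 0, 0, 0, 1, 0, 0, 0, 0, 0, 0, 1]'

```text
time_s: 5.05
position: [588.5, 183.0, 206.7]
orientation: [0.073, 0.997, 0.0, 0.0]
contact_force: [0.3, -0.0, 3.1]
width: 0.152
gripper_force: 58.8
```

move_arm --moves '[0, 0, -6, 0, 0, 0, 1, 0, 0, -7, 0, 0, 0, 1, 0, 0, -5, 0, 0, 0, 1, 0, 0, 0, 0, 0, 0, 1, 15, 0.6, 0, 0, 0, 0, 1, 20, 0.9, 0, 0, 0, 0, 1, 25, 1.1, 0, 0, 0, 0, 1, 25, 1.1, 0, 0, 0, 0, 1, 20, 1, 0, 0, 0, 0, 1, 0, 0, 0, 0, 0, 0, 1]'

```text
time_s: 6.05
position: [483.1, 203.4, 223.9]
orientation: [0.072, 0.997, -0.0, -0.001]
contact_force: [0.1, 0.3, -1.3]
width: 0.158
gripper_force: 58.4
```

```bash
cat > d.py <<'E'
from h import *
import sys
st=ctrl.get_state(); M=R.from_quat(st["orientation"]).as_matrix()
print(st["time_s"],st["position"].round(1),M[:2,:2].round(3).tolist(),st["width"])
for n in ["scene","side"]:
    im,T,W=grab(n); save(im,n+sys.argv[1]); p=im["pixels"].astype(int); np.savez(f"/tmp/{n}1.npz",W=W,p=p)
    for d in ctrl.mark_of(im,"lifting_hook")[:2]: print(n,"hook",round(d["p"],2),(T[:3,:3]@np.array(d["location"])+T[:3,3]).round())
    x,y,z=W[...,0],W[...,1],W[...,2]
    rel=W-st["position"]
    # thin wire of the hook, below collar
    m=(np.hypot(rel[...,0],rel[...,1])<32)&(rel[...,2]<-35)&(rel[...,2]>-140)
    Q=W[m]; print("wire",len(Q))
    for a in range(-135,-35,15):
        q=rel[m&(rel[...,2]>=a)&(rel[...,2]<a+15)]
        if len(q)>2: print(a,len(q),np.median(q,0).round(1),q.min(0).round(0),q.max(0).round(0))
E
python3 d.py 2.png
```

```text
6.05 [483.1 203.4 223.9] [[-0.99, 0.144], [0.144, 0.99]] 0.15767380930038122
scene hook 0.76 [482. 205.  99.]
wire 127
-135 12 [  -2.7   -3.6 -120.7] [ -15.   -6. -124.] [   6.    1. -120.]
-120 36 [  -4.    -2.7 -114.8] [ -21.   -7. -120.] [  15.    2. -107.]
-105 15 [-19.1  -0.7 -97.5] [ -22.   -3. -104.] [-16.   4. -91.]
-90 14 [-19.9  -1.  -82.6] [-23.  -3. -90.] [-16.   3. -75.]
-75 26 [-11.3  -2.1 -67.9] [-19.  -5. -75.] [ -1.   4. -60.]
-60 16 [ -3.8  -3.5 -52.4] [ -6.  -5. -60.] [  0.  -0. -46.]
-45 8 [ -3.8  -3.  -41.7] [ -5.  -6. -44.] [ -1.   2. -38.]
wire 0
```

move_arm --moves '[0, 0, -33, 0, 0, -0.07, 1, 0, 0, -33, 0, 0, -0.07, 1, 0, -33, 0, 0, 0, 0, 1, 0, -33, 0, 0, 0, 0, 1, 0, -33, 0, 0, 0, 0, 1, -15.5, -33, 0, 0, 0, 0, 1, -15.5, -33, 0, 0, 0, 0, 1, -15.5, -33, 0, 0, 0, 0, 1, -15.5, -33, 0, 0, 0, 0, 1, -15.5, -33, 0, 0, 0, 0, 1]'

```text
time_s: 7.25
position: [562.1, -63.7, 290.2]
orientation: [0.003, 1.0, -0.0, 0.0]
contact_force: [1.0, 1.1, -1.4]
width: 0.156
gripper_force: 58.8
```

move_arm --moves '[0, 0, 0, 0, 0, 0, 1, 0, 0, 0, 0, 0, 0, 1]'

```text
time_s: 7.45
position: [561.4, -62.5, 289.8]
orientation: [0.004, 1.0, 0.0, -0.0]
contact_force: [-0.1, 0.4, -0.5]
width: 0.158
gripper_force: 58.9
```

```bash
cat > e.py <<'E'
from h import *
import sys
st=ctrl.get_state(); M=R.from_quat(st["orientation"]).as_matrix()
print(st["time_s"],st["position"].round(1),M.round(3).tolist(),st["width"])
im,T,W=grab("wrist"); save(im,sys.argv[1]); p=im["pixels"].astype(int)
x,y,z=W[...,0],W[...,1],W[...,2]
red=(p[...,0]>70)&(p[...,1]<0.4*p[...,0])&(p[...,2]<0.4*p[...,0])
t=red&(abs(x-605)<60)&(abs(y+100)<32)
for a,b in [(15,35),(35,56),(56,63),(63,68),(68,80)]:
    q=W[t&(z>=a)&(z<b)]
    if len(q)>2: print(a,len(q),np.percentile(q,[2,50,98],axis=0).round(1).tolist())
q=W[t&(z>50)&(z<80)]; c=np.polyfit(q[:,1],q[:,0],1) if len(q)>5 else 0; print("bail yaw",c)
g=(z>110)&(z<120)&(abs(x-604)<80)&(abs(y+164)<120)
q=W[g]; print("rim",len(q),np.percentile(q,[1,99],axis=0).round(1).tolist(),cv2.minAreaRect(q[:,:2].astype(np.float32)))
for l in ["red_basket","tank"]:
    for d in ctrl.mark_of(im,l)[:2]: print(l,round(d["p"],2),(T[:3,:3]@np.array(d["location"])+T[:3,3]).round())
E
python3 e.py w2.png
```

```text
7.45 [561.4 -62.5 289.8] [[-1.0, 0.008, -0.001], [0.008, 1.0, 0.001], [0.001, 0.001, -1.0]] 0.15837212162441436
15 429 [[570.7, -124.9, 27.7], [579.5, -106.1, 30.7], [646.7, -77.3, 32.5]]
35 6 [[606.4, -81.2, 36.6], [606.8, -80.7, 47.9], [607.2, -77.3, 55.1]]
56 36 [[605.9, -124.2, 57.5], [607.7, -82.0, 60.8], [610.5, -76.9, 62.9]]
63 65 [[605.6, -118.8, 63.1], [607.9, -92.6, 65.8], [610.4, -82.8, 67.8]]
68 57 [[606.0, -109.5, 68.3], [607.7, -100.1, 70.4], [610.2, -93.5, 73.3]]
bail yaw [-1.07730123e-02  6.06841212e+02]
rim 4720 [[542.7, -262.1, 110.3], [667.3, -67.6, 116.8]] ((605.7484741210938, -164.77670288085938), (200.02273559570312, 126.5955581665039), 89.78902435302734)
red_basket 0.57 [613. -99.  71.]
tank 0.67 [ 605. -166.   -1.]
```

View pics/w2.png

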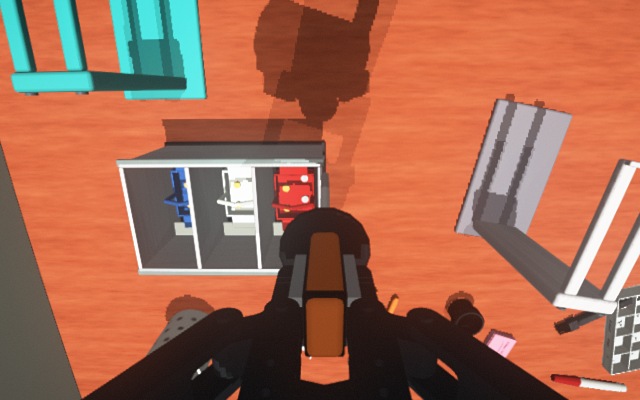

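The bail shows up clear and red (px ~295,195) at (608,-100.5,70), yaw ≈ 0.6°, where it should be. Next: over the near end of the well and down.

move_arm --moves '[-9, -19, 0, 0, 0, 0, 1, -10, -19.4, 0, 0, 0, 0, 1, 0, 0, 0, 0, 0, 0, 1, 0, 0, 25, 0, 0, 0, 1, 0, 0, 25, 0, 0, 0, 1, 0, 0, 25, 0, 0, 0, 1, 0, 0, 20, 0, 0, 0, 1, 0, 0, 10, 0, 0, 0, 1, 0, 0, 0, 0, 0, 0, 1]'

```text
time_s: 8.5
position: [578.9, -99.4, 183.8]
orientation: [0.003, 1.0, 0.001, -0.001]
contact_force: [0.8, -0.2, -1.0]
width: 0.157
gripper_force: 59.0
```

```bash
python3 d.py 3.png
python3 - <<'E'
import numpy as np
for n in ["scene","side"]:
    d=np.load(f"/tmp/{n}1.npz");W=d["W"];p=d["p"]
    z=W[...,2];red=(p[...,0]>70)&(p[...,1]<0.4*p[...,0])&(p[...,2]<0.4*p[...,0])&(abs(W[...,0]-608)<20)&(abs(W[...,1]+100)<30)&(z>55)&(z<80)
    q=W[red]; print(n,len(q),q.mean(0) if len(q) else 0)
E
```

```text
8.5 [578.9 -99.4 183.8] [[-1.0, 0.005], [0.005, 1.0]] 0.1567366140314838
wire 139
-135 5 [  26.7    2.4 -121.6] [ -32.  -15. -134.] [  28.    9. -120.]
-120 25 [  25.7   -3.3 -114.8] [ -31.  -17. -119.] [  29.   28. -105.]
-105 17 [  5.8  27.7 -96.6] [ -32.    1. -104.] [ 17.  29. -90.]
-90 30 [ -5.5  28.  -80.1] [-31.  -4. -89.] [ 15.  29. -76.]
-75 44 [ -8.6   0.2 -70.5] [-32.  -5. -75.] [ 12.  31. -61.]
-60 12 [ -4.4  -2.3 -53.5] [ -6.  -5. -60.] [ -2.   1. -45.]
-45 6 [ -4.   -3.5 -43.3] [ -5.  -5. -45.] [ -2.  -1. -40.]
wire 0
scene 4 [ 604.66342768 -107.5224018    66.79799143]
side 0 0
```

move_arm --moves '[0, -0.6, 9, 0, 0, 0, 1, 0, -0.6, 9, 0, 0, 0, 1, 0, 0, 0, 0, 0, 0, 1, -7, 0, 0, 0, 0, 0, 1, -7, 0, 0, 0, 0, 0, 1, -7, 0, 0, 0, 0, 0, 1, -7, 0, 0, 0, 0, 0, 1, -2, 0, 0, 0, 0, 0, 1, 0, 0, 0, 0, 0, 0, 1]'

```text
time_s: 9.6
position: [610.1, -101.4, 167.3]
orientation: [0.003, 1.0, -0.0, -0.0]
contact_force: [-0.1, 0.4, -1.4]
width: 0.156
gripper_force: 59.0
```

Run:
```python
from h import *
im,T,W=grab("wrist"); save(im,"w3.png"); a=im["pixels"]
im2,_,_=grab("scene"); b=im2["pixels"]
cv2.imwrite("pics/c3.png",np.hstack([cv2.resize(a[130:330,150:350],(400,400)),cv2.resize(b[100:200,320:420],(400,400),interpolation=cv2.INTER_CUBIC)])[:,:,::-1])
```

```text
(no output)
```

View pics/c3.png

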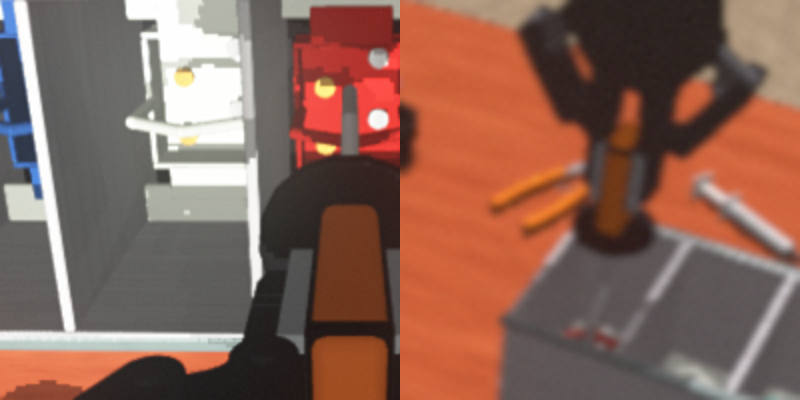

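The hook's back wire stands on the near side of the bail (left crop px ~350,115), with no contact force. Lifting slowly.

move_arm --moves '[0, 0, -5, 0, 0, 0, 1, 0, 0, -5, 0, 0, 0, 1, 0, 0, -4, 0, 0, 0, 1, 0, 0, -3, 0, 0, 0, 1, 0, 0, -3, 0, 0, 0, 1, 0, 0, -3, 0, 0, 0, 1, 0, 0, -3, 0, 0, 0, 1, 0, 0, -4, 0, 0, 0, 1, 0, 0, -4, 0, 0, 0, 1, 0, 0, 0, 0, 0, 0, 1]'

```text
time_s: 10.7
position: [610.2, -101.6, 202.2]
orientation: [0.003, 1.0, -0.0, 0.001]
contact_force: [1.0, 0.4, -1.4]
width: 0.157
gripper_force: 58.9
```

move_arm --moves '[0, 0, -8, 0, 0, 0, 1, 0, 0, -12, 0, 0, 0, 1, 0, 0, -15, 0, 0, 0, 1, 0, 0, -15, 0, 0, 0, 1, 0, 0, -15, 0, 0, 0, 1, 0, 0, -15, 0, 0, 0, 1, 0, 0, -15, 0, 0, 0, 1, 0, 0, -15, 0, 0, 0, 1, 0, 0, -10, 0, 0, 0, 1, 0, 0, -4, 0, 0, 0, 1]'

```text
time_s: 11.7
position: [610.2, -101.6, 327.1]
orientation: [0.003, 1.0, -0.0, 0.001]
contact_force: [0.6, 0.2, -2.9]
width: 0.159
gripper_force: 58.9
```

```bash
cat > f.py <<'E'
from h import *
st=ctrl.get_state();print(st["time_s"],st["position"].round(1),st["orientation"].round(4),st["contact_force"].round(1))
for n in ["scene","side"]:
    im,T,W=grab(n); save(im,"s4%s.png"%n)
    for l in ["red_basket","lifting_hook"]:
        for d in ctrl.mark_of(im,l)[:1]: print(n,l,round(d["p"],2),(T[:3,:3]@np.array(d["location"])+T[:3,3]).round())
    if n=="scene":
        u,v=proj(im,T,st["position"]-[0,0,110])[0].astype(int); print(u,v); u=min(max(u,70),570);v=min(max(v,70),330)
        cv2.imwrite("pics/c4.png",cv2.resize(im["pixels"][v-70:v+70,u-70:u+70],(560,560),interpolation=cv2.INTER_CUBIC)[:,:,::-1])
E
python3 f.py
```

```text
11.7 [ 610.2 -101.6  327.1] [ 2.9e-03  1.0e+00 -4.0e-04  1.0e-03] [ 0.6  0.2 -2.9]
scene red_basket 0.56 [ 606. -107.  209.]
scene lifting_hook 0.6 [ 608. -102.  205.]
376 129
```

View pics/c4.png

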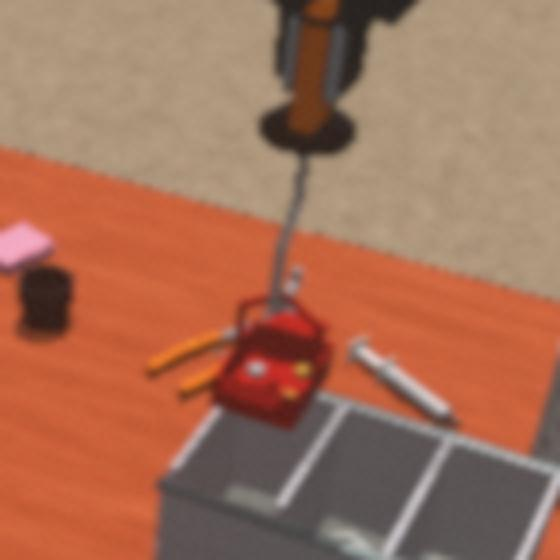

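The red basket hangs upright in the saddle, clear of the rim (crop px ~280,370). Carrying it smoothly to the front of the stand.

move_arm --moves '[1.2, 2.7, 0, 0, 0, 0, 1, 2.9, 6.4, 0, 0, 0, 0, 1, 4.5, 10, 0, 0, 0, 0, 1, 6.2, 13.7, 0, 0, 0, 0, 1, 7.4, 16.4, 0, 0, 0, 0, 1, 8.2, 18.3, 0, 0, 0, 0, 1, 8.2, 18.3, 0, 0, 0, 0, 1, 8.2, 18.3, 0, 0, 0, 0, 1, 8.2, 18.3, 0, 0, 0, 0, 1, 8.2, 18.3, 0, 0, 0, 0, 1]'

```text
time_s: 13.0
position: [546.5, 41.5, 325.4]
orientation: [0.003, 1.0, 0.0, 0.0]
contact_force: [0.4, 0.0, -2.2]
width: 0.154
gripper_force: 58.9
```

move_arm --moves '[8.2, 18.3, 0, 0, 0, 0, 1, 8.2, 18.3, 0, 0, 0, 0, 1, 8.2, 18.3, 0, 0, 0, 0, 1, 8.2, 18.3, 0, 0, 0, 0, 1, 8.2, 18.3, 0, 0, 0, 0, 1, 8.2, 18.3, 0, 0, 0, 0, 1, 7.4, 16.4, 0, 0, 0, 0, 1, 6.2, 13.7, 0, 0, 0, 0, 1, 4.5, 10, 0, 0, 0, 0, 1, 2.9, 6.4, 0, 0, 0, 0, 1]'

```text
time_s: 14.0
position: [477.5, 197.3, 325.3]
orientation: [0.002, 1.0, -0.0, 0.0]
contact_force: [-0.1, -0.4, -1.8]
width: 0.154
gripper_force: 58.9
```

move_arm --moves '[1, 2, 0, 0, 0, 0.01, 1, 0, 0, 2, 0, 0, 0.02, 1, 0, 0, 5, 0, 0, 0.025, 1, 0, 0, 9, 0, 0, 0.025, 1, 0, 0, 12, 0, 0, 0.025, 1, 0, 0, 14, 0, 0, 0.025, 1, 0, 0, 14, 0, 0, 0.025, 1, 0, 0, 13, 0, 0, 0.02, 1, 0, 0, 12, 0, 0, 0.01, 1, 0, 0, 9, 0, 0, 0, 1]'

```text
time_s: 15.0
position: [476.7, 198.3, 233.8]
orientation: [0.095, 0.995, -0.0, -0.001]
contact_force: [-0.5, -0.5, -2.3]
width: 0.152
gripper_force: 58.9
```

```bash
python3 f.py
```

```text
15.0 [476.7 198.3 233.8] [ 9.540e-02  9.954e-01 -2.000e-04 -6.000e-04] [-0.5 -0.5 -2.3]
scene red_basket 0.66 [472. 193. 117.]
scene lifting_hook 0.66 [474. 199. 108.]
230 155
```

View pics/c4.png

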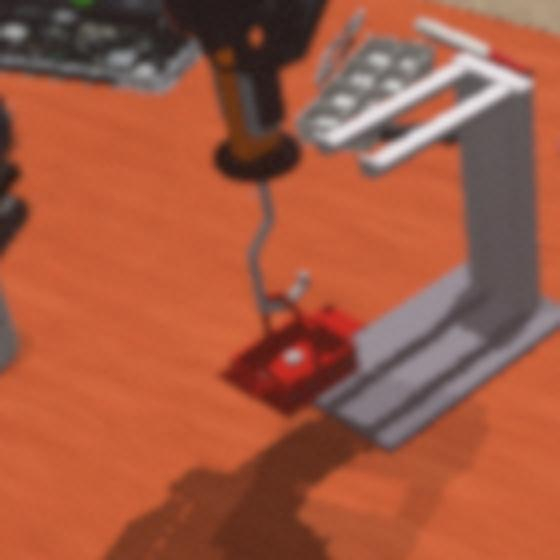

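move_arm --moves '[0, 1, 5, 0, 0, 0, 1, 0, 1, 5, 0, 0, 0, 1, 0, 1, 3, 0, 0, 0, 1, -3, 0, 0, 0, 0, 0, 1, -7, 0, 0, 0, 0, 0, 1, -10, 0, 0, 0, 0, 0, 1, -12, 0, 0, 0, 0, 0, 1, -12, 0, 0, 0, 0, 0, 1, -8, 0, 0, 0, 0, 0, 1, -3, 0, 0, 0, 0, 0, 1]'

```text
time_s: 16.3
position: [532.8, 190.5, 222.3]
orientation: [0.096, 0.995, -0.0, 0.0]
contact_force: [-0.7, -0.2, -2.4]
width: 0.153
gripper_force: 58.9
```

```bash
python3 f.py; python3 c.py w5.png|tail -6
python3 - <<'E'
import cv2,numpy as np
a=cv2.imread("pics/w5.png")[80:330,200:450]; b=cv2.imread("pics/c4.png")
cv2.imwrite("pics/c5.png",np.hstack([cv2.resize(a,(400,400)),cv2.resize(b,(400,400))]))
E
```

```text
16.3 [532.8 190.5 222.3] [ 0.0956  0.9954 -0.      0.    ] [-0.7 -0.2 -2.4]
scene red_basket 0.72 [531. 185. 105.]
scene lifting_hook 0.74 [532. 191.  97.]
247 148
prongs 300 [[607.6, 154.3, 180.5], [624.9, 160.8, 184.9], [640.7, 189.5, 186.3]] ((624.326171875, 172.0736083984375), (32.87099075317383, 32.01602554321289), 79.09925079345703)
collar 1
base 3086 [[495.8, 132.0, 6.0], [543.6, 173.0, 8.2], [603.9, 240.8, 9.9]] ((554.8358154296875, 185.92672729492188), (99.04452514648438, 108.3226089477539), 79.20612335205078)
lifting_hook 0.64 [534. 188.  98.]
drain_stand 0.29 [534. 193. 104.]
drain_stand 0.2 [534. 190.  97.]
```

View pics/c5.png

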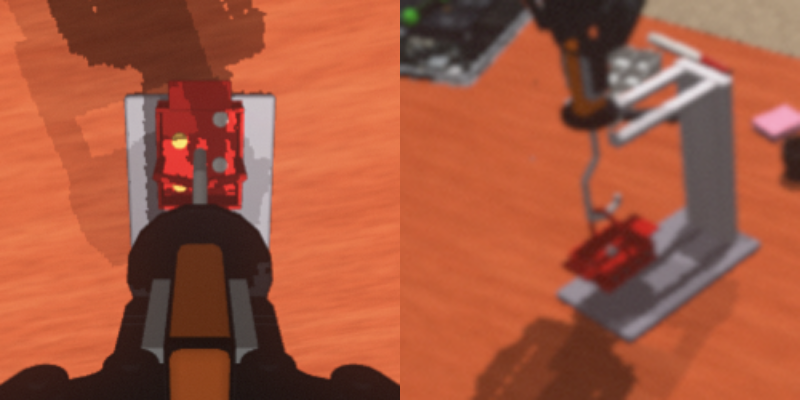

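Rod is on the fork's centre line, collar above the lips, basket upright over the base plate. Going in.

move_arm --moves '[-3, 0, 0, 0, 0, 0, 1, -6, 0, 0, 0, 0, 0, 1, -8, 0, 0, 0, 0, 0, 1, -9, 0, 0, 0, 0, 0, 1, -9, 0, 0, 0, 0, 0, 1, -8, 0, 0, 0, 0, 0, 1, -6, 0, 0, 0, 0, 0, 1, -4, 0, 0, 0, 0, 0, 1, -2, 0, 0, 0, 0, 0, 1, 0, 0, 0, 0, 0, 0, 1]'

```text
time_s: 17.75
position: [585.8, 180.4, 222.2]
orientation: [0.095, 0.995, -0.0, -0.0]
contact_force: [0.1, 0.0, -2.8]
width: 0.154
gripper_force: 58.9
```

move_arm --moves '[0, 0, 2, 0, 0, 0, 1, 0, 0, 3, 0, 0, 0, 1, 0, 0, 3, 0, 0, 0, 1, 0, 0, 2, 0, 0, 0, 1, 0, 0, 2, 0, 0, 0, 1, 0, 0, 1, 0, 0, 0, 1, 0, 0, 0, 0, 0, 0, 1, 0, 0, 0, 0, 0, 0, 1]'

```text
time_s: 18.55
position: [585.7, 180.5, 209.4]
orientation: [0.095, 0.995, 0.0, 0.0]
contact_force: [0.4, -0.2, -1.2]
width: 0.154
gripper_force: 58.9
```

move_arm --moves '[0, 0, 1, 0, 0, 0, 1, 0, 0, 1, 0, 0, 0, 1, 0, 0, 0, 0, 0, 0, 1, 0, 0, 0, 0, 0, 0, 1]'

```text
time_s: 18.95
position: [585.6, 180.5, 207.2]
orientation: [0.095, 0.995, -0.0, -0.0]
contact_force: [0.4, -0.5, -1.0]
width: 0.155
gripper_force: 58.9
```

move_arm --moves '[0, 0, 0.7, 0, 0, 0, 1, 0, 0, 0.7, 0, 0, 0, 1, 0, 0, 0, 0, 0, 0, 1, 0, 0, 0, 0, 0, 0, 1]'

```text
time_s: 19.35
position: [585.9, 180.5, 206.7]
orientation: [0.095, 0.995, 0.0, 0.0]
contact_force: [-2.5, -0.9, 4.0]
width: 0.152
gripper_force: 59.6
```

Collar seated (z force up to +4 N). Opening gently, then backing straight up.

move_arm --moves '[0, 0, 0, 0, 0, 0, 0.82, 0, 0, 0, 0, 0, 0, 0.78, 0, 0, 0, 0, 0, 0, 0.72, 0, 0, 0, 0, 0, 0, 0.6, 0, 0, 0, 0, 0, 0, 0.4, 0, 0, 0, 0, 0, 0, 0.2, 0, 0, 0, 0, 0, 0, 0.2, 0, 0, 0, 0, 0, 0, 0.2]' --force 30

```text
time_s: 20.15
position: [585.7, 180.5, 205.9]
orientation: [0.095, 0.995, 0.0, 0.0]
contact_force: [0.6, 0.9, 0.9]
width: 0.799
gripper_force: 0.0
```

move_arm --moves '[0, 0, -5, 0, 0, 0, 0.2, 0, 0, -15, 0, 0, 0, 0.2, 0, 0, -20, 0, 0, 0, 0.2, 0, 0, -25, 0, 0, 0, 0.2, 0, 0, -25, 0, 0, 0, 0.2, 0, 0, -25, 0, 0, 0, 0.2, 30, 0, 0, 0, 0, 0, 0.2, 30, 0, 0, 0, 0, 0, 0.2, 0, 0, 0, 0, 0, 0, 0.2, 0, 0, 0, 0, 0, 0, 0.2]'

```text
time_s: 21.15
position: [526.9, 192.0, 322.4]
orientation: [0.095, 0.995, 0.0, 0.001]
contact_force: [-0.6, -1.1, -0.0]
width: 0.804
gripper_force: 0.0
```

```bash
python3 c.py w6.png; python3 f.py
python3 - <<'E'
from h import *
im,T,W=grab("scene"); u,v=proj(im,T,[585,180,120])[0].astype(int)
cv2.imwrite("pics/c6.png",cv2.resize(im["pixels"][v-70:v+70,u-70:u+70],(560,560),interpolation=cv2.INTER_CUBIC)[:,:,::-1])
E
```

```text
21.15 [526.9 192.  322.4] 
 [[-0.982  0.189  0.003]
 [ 0.189  0.982  0.   ]
 [-0.002  0.001 -1.   ]]
handletop 336 [[573.4, 171.8, 249.1], [582.3, 180.2, 250.8], [597.7, 187.6, 252.5]] ((585.8833618164062, 179.7683563232422), (13.442342758178711, 25.107421875), 78.2926025390625)
prongs 2815 [[538.9, 139.8, 181.5], [621.3, 172.2, 185.1], [668.6, 210.4, 186.8]] ((602.4225463867188, 177.0535430908203), (58.69279861450195, 136.21205139160156), 79.0012435913086)
collar 799 [[562.7, 157.9, 189.1], [575.2, 173.5, 191.2], [602.9, 201.3, 192.7]] ((583.5399780273438, 179.52024841308594), (44.77197265625, 43.12370300292969), 83.64183044433594)
base 4353 [[497.4, 121.1, 6.0], [540.7, 191.0, 8.2], [672.8, 238.9, 10.1]] ((588.77587890625, 179.5073699951172), (98.80878448486328, 177.41575622558594), 79.1944580078125)
lifting_hook 0.76 [589. 177.  84.]
21.3 [527.5 191.6 321.3] [9.550e-02 9.954e-01 0.000e+00 3.000e-04] [-0.7  0.2  0.4]
scene red_basket 0.95 [584. 180.  91.]
scene lifting_hook 0.72 [583. 181.  82.]
240 113
side red_basket 0.28 [ 608. -164.    2.]
```

View pics/c6.png

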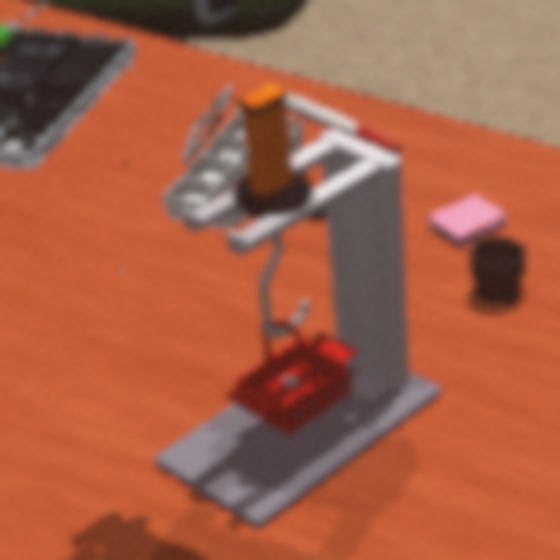

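The hook hangs by its collar on the fork at stand (6,-1), upright, with the red basket level in the saddle. I'll wait a moment for it to settle, then hand in.

move_arm --moves '[0, 0, 0, 0, 0, 0, 0.2, 0, 0, 0, 0, 0, 0, 0.2, 0, 0, 0, 0, 0, 0, 0.2, 0, 0, 0, 0, 0, 0, 0.2, 0, 0, 0, 0, 0, 0, 0.2, 0, 0, 0, 0, 0, 0, 0.2, 0, 0, 0, 0, 0, 0, 0.2, 0, 0, 0, 0, 0, 0, 0.2, 0, 0, 0, 0, 0, 0, 0.2, 0, 0, 0, 0, 0, 0, 0.2]'

```text
time_s: 22.65
position: [526.8, 191.8, 320.9]
orientation: [0.095, 0.995, 0.0, 0.0]
contact_force: [0.8, 0.6, 1.1]
width: 0.8
gripper_force: 0.0
```

move_arm --moves '[0, 0, 0, 0, 0, 0, 0.2, 0, 0, 0, 0, 0, 0, 0.2, 0, 0, 0, 0, 0, 0, 0.2, 0, 0, 0, 0, 0, 0, 0.2, 0, 0, 0, 0, 0, 0, 0.2, 0, 0, 0, 0, 0, 0, 0.2, 0, 0, 0, 0, 0, 0, 0.2, 0, 0, 0, 0, 0, 0, 0.2, 0, 0, 0, 0, 0, 0, 0.2, 0, 0, 0, 0, 0, 0, 0.2]'

```text
time_s: 23.65
position: [526.7, 191.8, 320.9]
orientation: [0.095, 0.995, -0.0, -0.0]
contact_force: [-0.2, -0.2, -0.2]
width: 0.801
gripper_force: 0.0
```

```bash
python3 -c "
from bench import ctrl
print(ctrl.sign_off())"
```

```text
the job is handed in; nothing more can be done
None
```

I lifted the red basket out with the hook and hung the hook back on the grey stand with the basket level on it; the gripper is clear and the job was handed in at about 24 s, with no verdict returned.

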